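# Hang the cordless handpiece in its side-opening holder

## Robot

A 6-joint arm with a two-finger parallel gripper is mounted at the origin on the work surface. World frame = base frame: x ahead of the robot, y to its left, z up, the work surface at z = 0. Lengths are in m, angles in rad, forces in N, time in s.
With the tool pointing down it reaches from about 0.325 to 0.9 m from the base axis. Payload 6.1 kg.
Tool frame: the origin (TCP) lies midway between the tips of the shut fingers; the grasp point (between the pads) lies 19 mm behind it; z points along the fingers, y is the line along which they close (so a half turn about z gives the same grasp; the last joint's range is limited). The gripper opens to 87 mm and grips with 3 to 60 N. Pads are 19 mm wide; open, the fingers measure 117 mm over their backs; the gripper's body (75 mm by 190 mm) begins 51 mm behind the grasp point.
Start: joints at [-1.334, 0.22, 1.526, -0, 1.395, -0.126], TCP at [0.222, -0.584, 0.223] pointing down, gripper open.
Joint ranges: [-2.98, 2.98], [-0.91, 2.08], [0.09, 2.57], [-1.24, 4.39], [0.2, 2.65], [-2.68, 2.68]. Speed limits (rad/s): [2.57, 2.57, 3.01, 3.14, 3.14, 3.14].

## Interface

Orientations are given as a unit quaternion [x, y, z, w].
In Python, from workcell import read_state, grab_frame, camera_params, job_done gives the robot as it stands.
- The arm moves only by the shell command python3 -m pendant 'ROWS'. ROWS is a JSON list that holds a single list of rows (three levels of brackets), with 1 to 8 rows, each of 5 numbers: the finger opening in m, then dx, dy, dz in shares of the most that a row can go, 1 being 50 mm, then a turn about the tool's z in normalised numbers (1 is 2 pi rad); each row shifts and turns the commanded pose from where the row before left it, along the tool's axes as they then stand; what a row does not reach is not made up. A row lasts 1/10 s, in which the tool goes at most 0.05 m and 0.15 rad, less where a joint would pass 70% of its speed; a pose out of reach is approached as far as the arm can. The fingers move at their own pace and stop on an object; the grip force is fixed at half the most. Time passes only in rows, so rows that do not move let the fingers close. It prints the time, the measured TCP pose, the force, the opening and the grip force at its end. A shift or turn number past 1, either way, is cut back to 1. Input that does not fit is refused with a message, and nothing moves.
- read_state(): the state, without advancing time (a new reading comes with each control period).
- grab_frame(name): name is "scene" or "side" or "wrist"; returns the picture (420x560x3 uint8, red, green, blue); there is no depth.
- camera_params(name): a dict with "intrinsics" (3x3 intrinsics, pixels), "extrinsics" (4x4, takes a point from camera to world coordinates). Camera axes: x right, y down, z forward; pixel columns grow to the right and rows downward; lengths in m; the calibration is good to about 2 mm. A picture is of the moment at which its call begins: read the wrist's pose just before it. camera_params takes no time and is no camera call; for the wrist camera it gives the pose at the moment of the call.
- job_done(): hands the job in; it is judged then, once.
The state is a dict: "time": time; "joints": joint angles; "qd": joint speeds; "tau": joint torques, N m; "tool_pos": TCP position; "eef_rot": TCP orientation; "force": force on the tool from outside, world axes, zero at the start; "moment": the same for the moment, N m; "finger_gap": finger opening in m; "grip_force": force on a finger pad.
Only numpy, scipy, OpenCV 4.12 (cv2) and the standard library are available. Lean on these libraries where they do the work, as an engineer would, in place of code of your own. Each camera call takes 0.05 s, during which the arm holds its last target. There are 200 camera calls.

## Task

Take the cordless dental handpiece out of its charger and hang it in the holder on the post: bring its slim stem in sideways through the open side of the fork, lower it into the throat and press it gently past the spring catch until it sits fully home with the switch down, then let go of it. Do not drop it or strain the holder, and leave the jar, the cup and the water bottle where they are.

Things in the scene. Friction and masses are not known exactly. Their poses are not given: they have to be found in the camera images.
- handpiece: Cordless dental handpiece, white, blue sleeve, round, 173 mm long, 120 to 210 g, upright in the charger at the start. Origin: centre of its underside, z along it. Up from there: grey foot 24 mm in diameter to 11 mm, taper, then a slim stem 14 mm in diameter from 15 to 76 mm, the barrel to 156 mm, and a steel nose 15 mm in diameter to 173 mm. Only the stem fits the fork's slot.
- shoulder (a point): On the handpiece's axis, 76 mm above its underside: the flat shoulder, 23 mm across, where the stem ends and the barrel begins. From its rim a 45 degree bevel widens to the barrel's diameter 2.5 mm higher.
- barrel (a point): On the handpiece's axis, 133 mm above its underside: a good place to grip the barrel, which is 28 mm in diameter from 78.5 to 156 mm.
- charger: Grey bench charger, 84 x 84 x 30 mm, fixed to the bench. Origin under its centre at bench level. A round well 27 mm wide and 12 mm deep in the middle of its top takes the foot of the handpiece (floor of the well 18 mm above the bench). It may stand to the robot's left or right.
- stand: The holder, fixed to the bench: a grey plastic fork (42 mm wide) on a post. Origin at bench level exactly under the middle of the fork's throat; x from the open side towards the post, z up. The throat floor is 112 to 140 mm above the bench: that height is not measured, see or feel it. The fork reaches from 6 mm below to 16 mm above the floor. All contacts on it together must stay under 32 N.
- mouth (a point): At bench level under the tips of the prongs, x = -30 mm in the stand's frame. The slot, 18 mm wide with rounded tips, runs from here along +x, ending at x = +9 mm. Above the floor it widens round the stand's z axis to a pocket 31 mm in diameter, where the barrel sits, shoulder on the floor; the slot is too narrow for it to come out sideways.
- post (a point): Top of the steel post, 16 mm in diameter, at x = +88 mm in the stand's frame, 160 mm above the bench, on a round base 100 mm in diameter. An arm along x joins the fork to a clamp on the post.
- catch (a joint): Brass spring catch, a leaf sloping out of the pocket's back wall (+x); its nose sticks out 4 mm, 6 mm above the floor. Value in m: 0 out, yields to +x up to 0.006, with 5 to 10 N. The barrel meets it 7 to 13 mm before it is home and must be pressed past it, down to the floor, with some 4 to 14 N (its weight is too small). It then stays, up to 2 mm towards -x leaning under 0.06 rad.
- switch (a joint): Small red switch tab in the pocket, at its +y side, that sticks up 5 mm from the throat floor; the shoulder of the handpiece presses it down. Value in m: 0 up, 0.005 flush with the floor, reached when the handpiece is home. It takes less than 1 N.
- jar: Clear specimen jar with a red lid, 56 mm in diameter, 65 mm high, standing loose on the bench. Origin at the centre of its underside.
- cup: White plastic cup, 72 mm across the rim, 85 mm high, standing loose on the bench. Origin at the centre of its underside.
- water: Clear water bottle with a blue cap, 62 mm in diameter, 170 mm high, standing loose on the bench. Origin at the centre of its underside.

How it is judged:
By the outcome, as a careful person would: the job done as asked, in the order asked, and still so for the second after the job is handed in, with the robot touching nothing.
It also fails if it takes over 72 s, if anything falls off the work surface, if the arm or the gripper's body presses on something with over 40 N, if the wrist force passes 120 N, or if a joint passes its speed limit or range.

## Working session

There is one attempt and no reset: what is moved stays moved. The work goes in short steps, Python scripts to look and compute and a shell command to move; the robot and the scene stay as the last step left them, time stands still between calls to the robot, and variables do not carry over. Pictures are saved under pics/ and viewed, at most 10 in all, crops included, and the job is handed in when it is done.

```bash
mkdir -p pics; python3 - <<'E'
from workcell import *
import cv2,numpy as np
s=read_state();print({k:np.round(v,3) for k,v in s.items()})
a=[]
for n in("scene","side"):
    f=grab_frame(n);cv2.imwrite(f"pics/{n}0.png",f[:,:,::-1]);p=camera_params(n);print(n,np.round(p["intrinsics"],1).tolist(),np.round(p["extrinsics"],3).tolist())
E
```

```text
{'time': np.float64(0.0), 'joints': array([-1.334,  0.221,  1.528,  0.   ,  1.395, -0.126]), 'qd': array([-0.001, -0.003, -0.   ,  0.002,  0.001, -0.001]), 'tau': array([ 2.0000e-03, -4.9461e+01, -3.8737e+01,  7.0000e-02,  5.7000e-02,
       -0.0000e+00]), 'tool_pos': array([ 0.222, -0.584,  0.221]), 'eef_rot': array([ 0.984,  0.18 , -0.   , -0.001]), 'force': array([-0.705, -1.21 , -0.756]), 'moment': array([-0.057,  0.043, -0.007]), 'grip_force': np.float64(0.0), 'finger_gap': np.float64(0.087)}
scene [[526.3, 0.0, 274.7], [0.0, 526.3, 204.7], [0.0, 0.0, 1.0]] [[0.123, 0.697, -0.706, 1.442], [0.992, -0.084, 0.09, -0.119], [0.003, -0.712, -0.702, 0.966], [0.0, 0.0, 0.0, 1.0]]
side [[436.6, 0.0, 274.3], [0.0, 436.6, 203.7], [0.0, 0.0, 1.0]] [[0.783, -0.444, 0.437, 0.279], [-0.622, -0.547, 0.56, -0.446], [-0.009, -0.71, -0.704, 0.674], [0.0, 0.0, 0.0, 1.0]]
```

View pics/scene0.png

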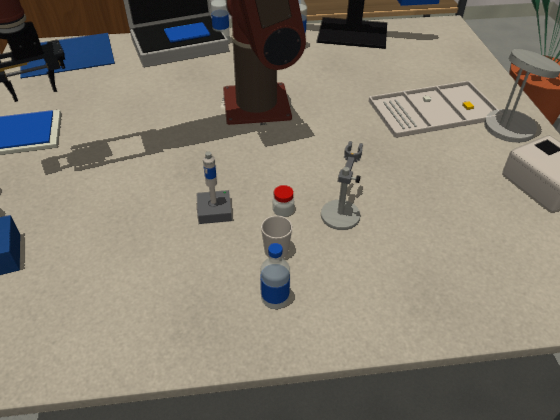

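View pics/side0.png

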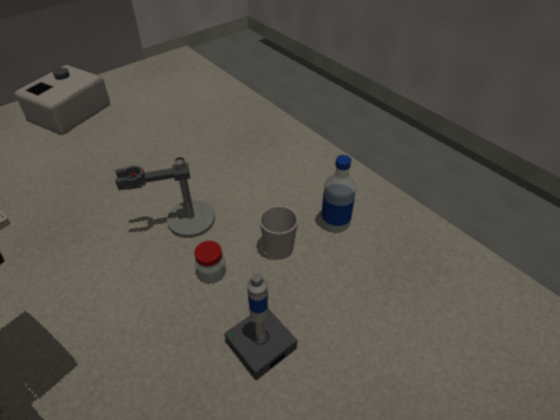

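The scene view shows the handpiece in its charger (about 208,157 to 214,205), the fork at (353,150) opening towards the robot, the post base at (341,213), and the jar, cup and bottle in between. The side view shows the fork at (130,175), the post top at (180,162), and the handpiece nose at (257,278). Next, an enlarged crop of each.

```bash
python3 - <<'E'
import cv2,numpy as np
a=cv2.imread("pics/scene0.png");b=cv2.imread("pics/side0.png")
r=lambda im,x,y,w,h,k:cv2.resize(im[y:y+h,x:x+w],None,fx=k,fy=k,interpolation=cv2.INTER_CUBIC)
top=np.hstack([r(a,185,145,50,75,4),r(a,315,135,60,95,4)[:300],r(b,215,260,90,100,4)[:300,:360]])
bot=r(b,100,145,120,50,6)[:300,:720]
W=800;c=np.zeros((600,W,3),np.uint8);c[:300,:top.shape[1]]=top;c[300:600,:720]=bot
cv2.imwrite("pics/crop1.png",c);print(top.shape)
E
```

```text
(300, 800, 3)
```

View pics/crop1.png

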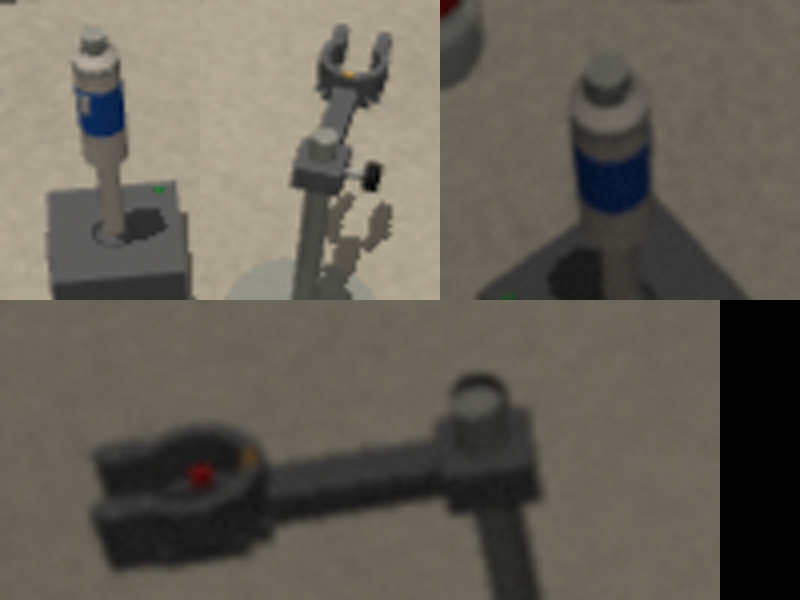

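The crop shows the nose top at scene (208.5,153.5) and side (257.5,275.5). The post top is at scene (346,169.5) and side (180,160.5), and the brass catch at scene (352,153.5) and side (142,171). The red switch is at side (133.5,174), and the prong tips are at scene (350,142.5) and (360.5,144).

```bash
cat > h.py <<'E'
from workcell import *
import numpy as np,cv2
from scipy.spatial.transform import Rotation as R
def ray(p,u,v):
    E=np.array(p["extrinsics"]);d=E[:3,:3]@np.linalg.solve(np.array(p["intrinsics"]),[u,v,1]);return E[:3,3],d/np.linalg.norm(d)
def plane(p,uv,z):
    o,d=ray(p,*uv);return o+d*(z-o[2])/d[2]
def tri(rs):
    A=sum(np.eye(3)-np.outer(d,d) for o,d in rs);b=sum((np.eye(3)-np.outer(d,d))@o for o,d in rs)
    x=np.linalg.solve(A,b);return x,[np.linalg.norm(np.cross(x-o,d)) for o,d in rs]
def proj(p,X):
    E=np.array(p["extrinsics"]);c=E[:3,:3].T@(np.array(X)-E[:3,3]);q=np.array(p["intrinsics"])@c;return q[:2]/q[2]
E
python3 - <<'E'
from h import *
np.set_printoptions(precision=4,suppress=True)
a,b=camera_params("scene"),camera_params("side")
for n,u,v,z in [("nose",(208.5,153.5),(257.5,275.5),.191),("post",(346.2,169.7),(180,160.4),.160),("catch",(352.2,153.5),(141.8,171.2),.13)]:
    print(n,tri([ray(a,*u),ray(b,*v)]),plane(a,u,z),plane(b,v,z))
for z in(.13,.14,.15): print("tips",z,plane(a,(350,142.5),z),plane(a,(360.5,144),z),"sw",plane(b,(133.5,174.2),z-.011),"sidetips",plane(b,(116.5,171),z),plane(b,(116.5,180.5),z))
# masks: red switch, lid, caps
for n,p in(("scene",a),("side",b)):
    im=cv2.imread(f"pics/{n}0.png");h=cv2.cvtColor(im,cv2.COLOR_BGR2HSV)
    m=((h[...,0]<8)|(h[...,0]>172))&(h[...,1]>130)&(h[...,2]>50)
    k,l,s,c=cv2.connectedComponentsWithStats(m.astype(np.uint8))
    for i in range(1,k):
        if s[i,4]>3:print(n,"red",s[i],c[i],plane(p,c[i],.06))
# charger top bottom z; jar, cup, bottle
print("charger",plane(a,(213.5,202.5),.03),"cup rim",plane(a,(277,230),.085),plane(b,(279,222),.085),"cap",plane(a,(275,250),.17),plane(b,(343,162),.17))
E
```

```text
nose (array([ 0.4754, -0.1531,  0.1901]), [np.float64(0.0010802412504496224), np.float64(0.0010802412504496033)]) [ 0.4757 -0.1522  0.191 ] [ 0.4753 -0.1549  0.191 ]
post (array([0.5333, 0.1651, 0.1585]), [np.float64(0.0003535606140946268), np.float64(0.0003535606140945585)]) [0.5354 0.1643 0.16  ] [0.5326 0.1639 0.16  ]
catch (array([0.4667, 0.1951, 0.1493]), [np.float64(0.0009776203472032746), np.float64(0.0009776203472033045)]) [0.4425 0.2034 0.13  ] [0.4737 0.2171 0.13  ]
tips 0.13 [0.3981 0.2079 0.13  ] [0.4074 0.2333 0.13  ] sw [0.461  0.2325 0.119 ] sidetips [0.436  0.2486 0.13  ] [0.4244 0.2226 0.13  ]
tips 0.14 [0.4105 0.204  0.14  ] [0.4197 0.2291 0.14  ] sw [0.4577 0.2203 0.129 ] sidetips [0.4331 0.2358 0.14  ] [0.4217 0.2103 0.14  ]
tips 0.15 [0.423  0.2001 0.15  ] [0.4321 0.2249 0.15  ] sw [0.4544 0.2081 0.139 ] sidetips [0.4302 0.2231 0.15  ] [0.4191 0.198  0.15  ]
scene red [227   0   4   8  20] [229.    2.8] [-0.6352 -0.0437  0.06  ]
scene red [ 0 18 10  3 13] [ 4.     18.6154] [-0.5937 -0.9027  0.06  ]
scene red [292  27   6   4   8] [294.75   28.125] [-0.3878  0.185
[... 265 characters left out ...]
[261.5 119. ] [0.1704 0.0021 0.06  ]
scene red [271 118   9   1   9] [275. 118.] [0.1701 0.0421 0.06  ]
scene red [227 120   3   2   4] [227.75 120.75] [ 0.1674 -0.0968  0.06  ]
scene red [231 121   4   1   4] [232.5 121. ] [ 0.1703 -0.0831  0.06  ]
scene red [236 120  19   2  19] [245.     120.2632] [ 0.171  -0.0465  0.06  ]
scene red [274 185  19  18 278] [283.1727 193.205 ] [0.4924 0.0227 0.06  ]
side red [131 172   5   4  14] [133.     173.4286] [0.4807 0.3076 0.06  ]
side red [194 241  28  25 547] [207.8958 252.9561] [0.4888 0.0195 0.06  ]
charger [ 0.4739 -0.1531  0.03  ] cup rim [ 0.6377 -0.0115  0.085 ] [ 0.6213 -0.02    0.085 ] cap [ 0.7681 -0.0326  0.17  ] [ 0.7551 -0.0392  0.17  ]
```

Handpiece axis is at (0.475, -0.153), and the nose triangulates to z 0.190 against 0.191 expected. Prong tips are at (0.4265, 0.212) and the post at (0.534, 0.1645), 117.5 mm apart against 118 given. That puts the throat at about (0.454, 0.200), the stand x direction at (0.916, -0.401), and the floor near 0.135. First I turn the tool so the fingers close along stand x.

Units first: shifts go in shares of 50 mm and turns go in shares of 2 pi rad. So -0.003 m is -0.06, -0.14 rad / 6.2832 = -0.0223.

```bash
python3 -m pendant '[[[0.087, 0, 0, -0.06, -0.0223], [0.087, 0, 0, -0.06, -0.0223], [0.087, 0, 0, -0.06, -0.0223], [0.087, 0, 0, -0.06, -0.0223], [0.087, 0, 0, -0.06, -0.0223], [0.087, 0, 0, 0, -0.0153], [0.087, 0, 0, 0, 0]]]'; cat > go.py <<'E'
import sys
from h import *
s=read_state();r=R.from_quat(s["eef_rot"]);t=np.array(list(map(float,sys.argv[1:4])))
print("yaw",np.round(np.arctan2(r.as_matrix()[1,0],r.as_matrix()[0,0]),4),"pos",np.round(s["tool_pos"],4),"d_tool",np.round(r.inv().apply(t-s["tool_pos"]),4),"t",round(s["time"],2),"z axis",np.round(r.as_matrix()[:,2],4))
E
python3 go.py .475 -.153 .235
```

```text
time: 0.8
tool_pos: [0.2217, -0.5841, 0.2371]
eef_rot: [0.837, 0.548, 0.0, -0.0]
force: [0.2, -1.3, 0.2]
finger_gap: 0.087
grip_force: 0.0
yaw 1.1596 pos [ 0.2217 -0.5841  0.2371] d_tool [0.4964 0.0598 0.0024] t 0.8 z axis [-2.e-04  8.e-04 -1.e+00]
```

Scaled: 0.047 m is 0.94, 0.006 m is 0.12.

```bash
python3 -m pendant '[[[0.087, 0.94, 0.12, 0, 0], [0.087, 0.94, 0.12, 0, 0], [0.087, 0.94, 0.12, 0, 0], [0.087, 0.94, 0.12, 0, 0], [0.087, 0.94, 0.12, 0, 0], [0.087, 0.94, 0.12, 0, 0], [0.087, 0.94, 0.12, 0, 0], [0.087, 0.94, 0.12, 0, 0]]]' >/dev/null;  python3 -m pendant '[[[0.087, 0.9, 0.12, 0, 0], [0.087, 0.9, 0.12, 0, 0], [0.087, 0.6, 0, 0, 0], [0.087, 0, 0, 0, 0], [0.087, 0, 0, 0, 0]]]' ; python3 go.py .475 -.153 .235; python3 - <<'E'
from h import *
p=camera_params("wrist");f=grab_frame("wrist");cv2.imwrite("pics/w1.png",f[:,:,::-1]);np.set_printoptions(precision=4,suppress=True)
print(p["extrinsics"],proj(p,[.475,-.153,.191]),proj(p,[.475,-.153,.03]))
E
```

```text
time: 2.1
tool_pos: [0.4753, -0.1534, 0.2372]
eef_rot: [0.837, 0.548, -0.0, -0.0]
force: [-0.5, -0.0, -0.1]
finger_gap: 0.087
grip_force: 0.0
yaw 1.1588 pos [ 0.4753 -0.1534  0.2372] d_tool [ 0.0002 -0.0004  0.0022] t 2.1 z axis [-7.e-04 -2.e-04 -1.e+00]
[[ 0.9165 -0.3822 -0.1182  0.5083]
 [-0.4001 -0.8763 -0.2683 -0.0798]
 [-0.001   0.2932 -0.9561  0.4   ]
 [ 0.      0.      0.      1.    ]] [272.6437 236.7495] [273.4289 185.8005]
```

View pics/w1.png

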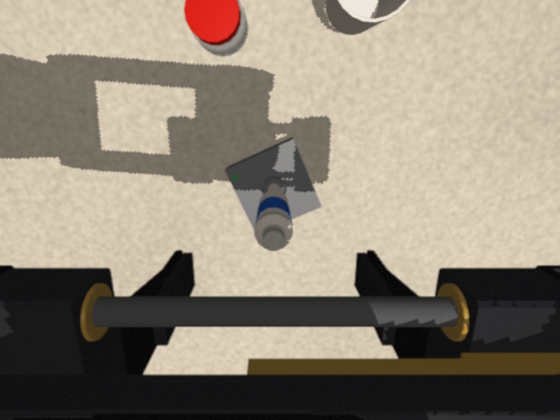

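The nose top is at (273,238) in the wrist view against a prediction of (272.6,236.7), so it is centred between the fingers. I'll descend 105 mm and grip.

Scaled: 0.03 m is 0.6, 0.015 m is 0.3.

```bash
python3 -m pendant '[[[0.087, 0, 0, 0.6, 0], [0.087, 0, 0, 0.6, 0], [0.087, 0, 0, 0.6, 0], [0.087, 0, 0, 0.3, 0], [0.087, 0, 0, 0, 0], [0.0, 0, 0, 0, 0], [0.0, 0, 0, 0, 0], [0.0, 0, 0, 0, 0]]]'; python3 -m pendant '[[[0, 0, 0, 0, 0], [0, 0, 0, 0, 0], [0, 0, 0, 0, 0], [0, 0, 0, 0, 0], [0, 0, 0, 0, 0], [0, 0, 0, 0, 0]]]'
```

```text
time: 2.95
tool_pos: [0.4762, -0.1546, 0.134]
eef_rot: [0.837, 0.547, 0.001, 0.001]
force: [-0.0, 0.1, -0.0]
finger_gap: 0.0707
grip_force: 0.0
time: 3.55
tool_pos: [0.4754, -0.1538, 0.1325]
eef_rot: [0.837, 0.548, 0.0, -0.0]
force: [-0.3, -0.4, -0.8]
finger_gap: 0.0272
grip_force: 30.0
```

Gripped: gap 27 mm, 30 N. Lifting 90 mm.

Scaled: -0.02 m is -0.4, -0.01 m is -0.2.

```bash
python3 -m pendant '[[[0, 0, 0, -0.2, 0], [0, 0, 0, -0.4, 0], [0, 0, 0, -0.4, 0], [0, 0, 0, -0.4, 0], [0, 0, 0, -0.4, 0], [0, 0, 0, 0, 0]]]'; python3 go.py .385 .230 .2225
```

```text
time: 4.15
tool_pos: [0.4771, -0.1547, 0.2262]
eef_rot: [0.837, 0.548, 0.001, 0.003]
force: [0.6, -0.0, -1.9]
finger_gap: 0.0271
grip_force: 30.0
yaw 1.1589 pos [ 0.4771 -0.1547  0.2262] d_tool [ 0.3156 -0.2385  0.0021] t 4.15 z axis [ 0.0054 -0.0027 -1.    ]
```

```bash
python3 -m pendant '[[[0, 0.7, -0.6, 0, 0], [0, 0.76, -0.6, 0, 0], [0, 0.76, -0.6, 0, 0], [0, 0.76, -0.6, 0, 0], [0, 0.76, -0.6, 0, 0], [0, 0.76, -0.6, 0, 0], [0, 0.76, -0.6, 0, 0], [0, 0.6, -0.57, 0, 0]]]'; python3 -m pendant '[[[0, 0.452, 0, 0.08, 0], [0, 0, 0, 0.12, 0], [0, 0, 0, 0.18, 0], [0, 0, 0, 0, 0], [0, 0, 0, 0, 0], [0, 0, 0, 0, 0], [0, 0, 0, 0, 0]]]';python3 go.py .385 .230 .2035;python3 - <<'E'
from h import *
np.set_printoptions(precision=4,suppress=True)
F={}
for n in("scene","side","wrist"):
    p=camera_params(n);f=grab_frame(n)[:,:,::-1];cv2.imwrite(f"pics/{n}2.png",f)
    T=read_state()["tool_pos"];X=T+[0,0,.0585];print(n,"nose pred",proj(p,X),"foot pred",proj(p,T-[0,0,.1145]),"throat",proj(p,[.454,.1997,.135]),"tip",proj(p,[.4265,.2117,.151]))
    F[n]=f
r=lambda im,x,y,w,h,k:cv2.resize(im[y:y+h,x:x+w],None,fx=k,fy=k,interpolation=cv2.INTER_CUBIC)
c=np.zeros((600,800,3),np.uint8);c[:300,:400]=r(F["scene"],310,100,100,75,4);c[:300,400:]=r(F["side"],60,110,133,100,3)[:300,:400] if 0 else r(F["side"],70,125,100,75,4)
c[300:,:400]=r(F["wrist"],0,0,560,420,.7142857)[:300,:400];c[300:,400:]=r(F["wrist"],180,90,200,150,2)
cv2.imwrite("pics/c2.png",c)
E
```

```text
time: 4.95
tool_pos: [0.3728, 0.2121, 0.2217]
eef_rot: [0.837, 0.548, -0.0, -0.0]
force: [0.6, 0.5, -1.3]
finger_gap: 0.027
grip_force: 30.0
time: 5.65
tool_pos: [0.3837, 0.2304, 0.204]
eef_rot: [0.837, 0.547, 0.0, 0.0]
force: [0.3, 0.7, -1.7]
finger_gap: 0.0274
grip_force: 30.0
yaw 1.1576 pos [0.3837 0.2304 0.204 ] d_tool [0.0002 0.0014 0.0005] t 5.65 z axis [ 8.e-04  3.e-04 -1.e+00]
scene nose pred [363.4786  94.6291] foot pred [355.5293 150.695 ] throat [351.9988 154.9402] tip [354.8799 142.6953]
side nose pred [ 69.6302 127.9867] foot pred [100.2767 203.1247] throat [135.7781 178.1913] tip [117.0399 174.5442]
wrist nose pred [272.1307 338.375 ] foot pred [273.2988 208.8354] throat [377.3492 226.17  ] tip [340.9187 233.7947]
```

View pics/c2.png

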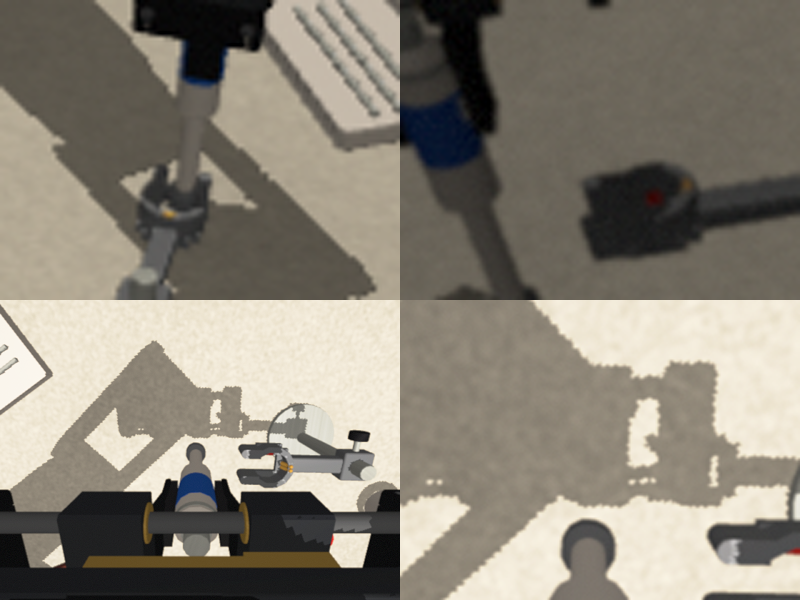

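Scene and side show the handpiece upright in front of the fork. In the wrist view the foot is at (274,213) and the fork starts at about (340,230), with its slot horizontal, so the yaw is right. I'll zoom in on the fork for the lateral fit.

```bash
python3 - <<'E'
import cv2
a=cv2.imread("pics/wrist2.png");cv2.imwrite("pics/c3.png",cv2.resize(a[190:290,320:453],None,fx=6,fy=6,interpolation=cv2.INTER_CUBIC))
E
```

```text
(no output)
```

View pics/c3.png

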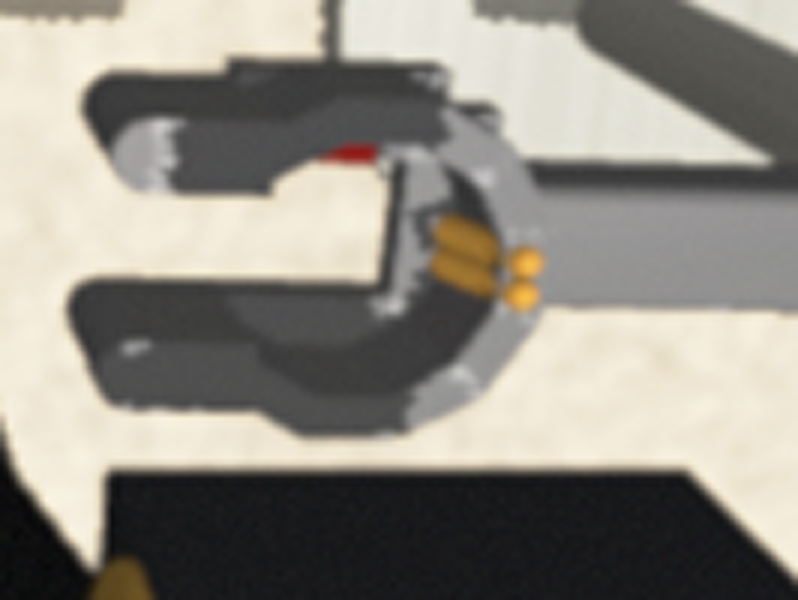

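The fork's slot centre on its top is at wrist row 234.3 with the tips starting at column 338. The prediction was (340.9, 233.8), so they agree within about 1 mm. Next, a check of where the held stem really is against the tool axis, from stem edges in all three views.

```bash
python3 - <<'E'
from h import *
np.set_printoptions(precision=4,suppress=True,linewidth=200)
T=np.array([.3837,.2304,.204])
for n,zs in(("scene",(.125,.135,.145,.155)),("side",(.12,.13,.14,.15))):
    p=camera_params(n);im=cv2.imread(f"pics/{n}2.png")
    for z in zs:
        u,v=proj(p,[*T[:2],z]);v=int(round(v));c=int(round(u));print(n,z,np.round(u,1),v,"from",c-10,im[v,c-10:c+11].astype(int).sum(1))
for z in(.146,.151,.156):print("slot",z,plane(camera_params("wrist"),(345,234.3),z))
p=camera_params("wrist");im=cv2.imread("pics/wrist2.png")
for z in(0,.011):print("foot rim",[np.round(proj(p,T+[12e-3*np.cos(a),12e-3*np.sin(a),z-.1145]),1) for a in(-.412,-.412+np.pi/2,-.412+np.pi,1.158+np.pi)])
print("col",im[192:240,274].astype(int).sum(1));print("row209",im[209,255:293].astype(int).sum(1));print("row214",im[214,255:293].astype(int).sum(1))
E
```

```text
scene 0.125 357.0 140 from 347 [247 251 254 257 252 258 420 330 271 282 288 290 305 451 477 451 305 249 245 245 243]
scene 0.135 357.5 137 from 347 [252 251 251 253 252 249 251 240 252 273 286 290 280 246 241 246 247 252 254 254 253]
scene 0.145 357.9 134 from 348 [256 259 259 262 261 260 255 239 265 284 291 285 259 250 247 251 253 252 302 462 495]
scene 0.155 358.3 131 from 348 [258 260 260 254 248 249 246 238 256 277 288 289 278 259 252 299 454 483 484 490 488]
side 0.12 95.6 192 from 86 [295 294 301 286 250 195 173 169 169 162 152 145 171 236 287 294 292 298 297 295 296]
side 0.13 94.0 188 from 84 [301 299 299 291 271 219 172 170 169 167 156 148 150 208 271 288 289 292 290 294 296]
side 0.14 92.4 184 from 82 [292 292 292 290 269 219 176 172 171 165 158 146 146 180 247 285 296 291 288 289 295]
side 0.15 90.7 179 from 81 [283 286 280 267 221 179 173 168 162 158 145 140 166 243 289 303 301 297 294 293 293]
slot 0.146 [0.4292 0.2082 0.146 ]
slot 0.151 [0.4289 0.2103 0.151 ]
slot 0.156 [0.4286 0.2125 0.156 ]
foot rim [array([287.6, 209.1]), array([273.8, 195.7]), array([260. , 209.1]), array([273.8, 222.2])]
foot rim [array([288.1, 212.8]), array([273.7, 198.9]), array([259.4, 212.8]), array([273.8, 226.3])]
col [471 639 694 697 701 707 693 492 256 194 215 240 237 235 236 237 260 326 353 356 352 352 346 351 349 349 350 348 352 349 354 351 350 354 352 353 350 350 352 349 351 351 353 353 348 353 353 354]
row209 [705 706 708 707 699 621 360 215 225 230 232 231 238 239 252 272 294 314 326 326 319 299 272 255 236 231 227 228 228 222 220 295 511 682 705 698 696 690]
row214 [703 702 697 689 648 478 288 213 227 228 254 303 330 338 345 350 348 349 350 346 349 350 347 347 343 335 310 262 226 218 224 251 423 618 689 699 698 698]
```

Stem estimates agree with the tool axis to about 1 mm, sitting roughly 1 mm towards stand -y. I shift +1 mm in tool x and advance to the prong tips, then into the slot with force checks.

Scaled: 0.015 m is 0.3, 0.01 m is 0.2.

```bash
python3 -m pendant '[[[0, 0.02, 0.2, 0, 0], [0, 0, 0.3, 0, 0], [0, 0, 0.2, 0, 0], [0, 0, 0.1, 0, 0], [0, 0, 0.1, 0, 0], [0, 0, 0.1, 0, 0], [0, 0, 0, 0, 0], [0, 0, 0, 0, 0]]]'; python3 go.py .4541 .2006 .2035;python3 - <<'E'
from h import *
T=read_state()["tool_pos"]
f={n:grab_frame(n)[:,:,::-1] for n in("wrist","scene","side")}
for n in f:cv2.imwrite(f"pics/{n}3.png",f[n])
r=lambda im,x,y,w,h,k:cv2.resize(im[y:y+h,x:x+w],None,fx=k,fy=k,interpolation=cv2.INTER_CUBIC)
c=np.zeros((600,800,3),np.uint8);c[:,:440]=r(f["wrist"],225,180,110,150,4);c[:300,440:]=r(f["scene"],325,115,60,50,6);c[300:,440:]=r(f["side"],95,145,60,50,6)
cv2.imwrite("pics/c4.png",c)
E
```

```text
time: 6.6
tool_pos: [0.4293, 0.2118, 0.2035]
eef_rot: [0.837, 0.547, -0.0, -0.0]
force: [-0.8, -0.4, -1.2]
finger_gap: 0.0273
grip_force: 30.0
yaw 1.1587 pos [0.4293 0.2118 0.2035] d_tool [-0.0003  0.0272 -0.    ] t 6.6 z axis [-3.e-04  0.e+00 -1.e+00]
```

View pics/c4.png

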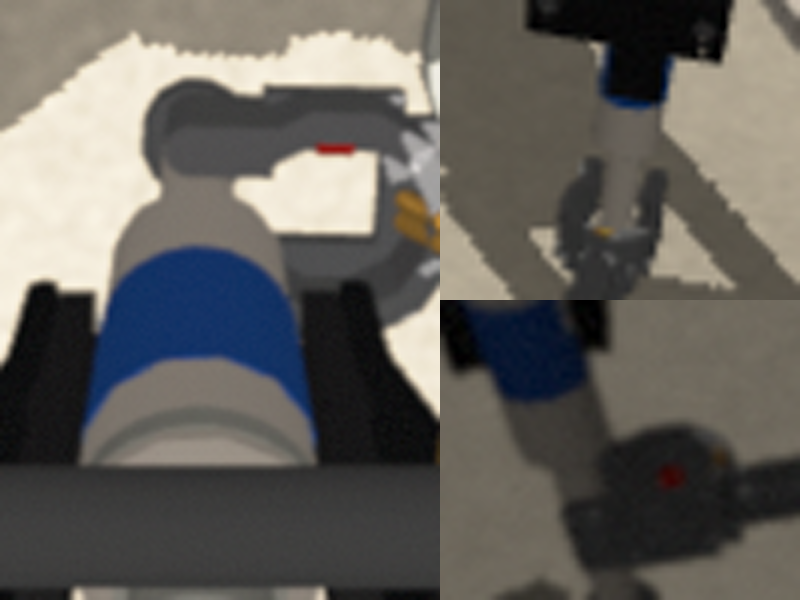

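The stem now stands between the prong tips: at about (620,180) in the scene crop with both prongs beside it, and the side crop shows the shoulder above the prongs. Contact force is nil. I continue inwards.

Scaled: 0.006 m is 0.12, 0.005 m is 0.1.

```bash
python3 -m pendant '[[[0, 0, 0.12, 0, 0], [0, 0, 0.12, 0, 0], [0, 0, 0.12, 0, 0], [0, 0, 0.1, 0, 0], [0, 0, 0, 0, 0], [0, 0, 0, 0, 0]]]'; python3 -m pendant '[[[0, 0, 0.02, 0, 0], [0, 0, 0.02, 0, 0], [0, 0, 0, 0, 0], [0, 0, 0, 0, 0]]]'; python3 -m pendant '[[[0, 0, 0.02, 0, 0], [0, 0, 0.02, 0, 0], [0, 0, 0, 0, 0], [0, 0, 0, 0, 0]]]';  python3 go.py .4541 .2006 .2035
```

```text
time: 7.35
tool_pos: [0.4506, 0.2024, 0.2034]
eef_rot: [0.837, 0.547, -0.0, -0.0]
force: [-0.4, 0.7, -2.1]
finger_gap: 0.0274
grip_force: 30.0
time: 7.75
tool_pos: [0.4523, 0.2018, 0.2036]
eef_rot: [0.837, 0.548, 0.0, 0.0]
force: [-0.2, -0.2, -2.2]
finger_gap: 0.0273
grip_force: 30.0
time: 8.15
tool_pos: [0.454, 0.201, 0.2035]
eef_rot: [0.837, 0.548, -0.0, -0.0]
force: [-1.0, 0.7, -0.7]
finger_gap: 0.0272
grip_force: 30.0
yaw 1.1588 pos [0.454  0.201  0.2035] d_tool [-0.0004  0.0003  0.    ] t 8.15 z axis [-5.e-04  2.e-04 -1.e+00]
```

Nominally at the throat. I feel for the slot end, expected about 2 mm further in.

Scaled: 0.001 m is 0.02.

```bash
for i in 1; do :; done; python3 -m pendant '[[[0, 0, 0.02, 0, 0], [0, 0, 0, 0, 0], [0, 0, 0, 0, 0]]]' | grep -E 'pos|force:'; python3 -m pendant '[[[0, 0, 0.02, 0, 0], [0, 0, 0, 0, 0], [0, 0, 0, 0, 0]]]'| grep -E 'pos|force:'; python3 -m pendant '[[[0, 0, 0.01, 0, 0], [0, 0, 0, 0, 0], [0, 0, 0, 0, 0]]]'| grep -E 'pos|force:';python3 -m pendant '[[[0, 0, 0.01, 0, 0], [0, 0, 0, 0, 0], [0, 0, 0, 0, 0]]]'| grep -E 'pos|force:'
```

```text
tool_pos: [0.4545, 0.2008, 0.2035]
force: [-5.6, 2.2, 2.2]
grip_force: 30.0
tool_pos: [0.4548, 0.2007, 0.2035]
force: [-6.7, 3.2, 3.2]
grip_force: 30.0
tool_pos: [0.455, 0.2006, 0.2034]
force: [-7.1, 2.9, 3.0]
grip_force: 30.1
tool_pos: [0.4552, 0.2006, 0.2034]
force: [-8.8, 3.5, 3.1]
grip_force: 30.1
```

Contact begins about 0.3 mm past the nominal point (stem at x = +2 mm), so I back off 5 mm of command to about x = -0.3 mm. Then I feel the slot's sides laterally.

Scaled: -0.003 m is -0.06, -0.002 m is -0.04.

```bash
g(){ grep -E 'pos|force:'; }; python3 -m pendant '[[[0, 0, -0.06, 0, 0], [0, 0, -0.04, 0, 0], [0, 0, 0, 0, 0], [0, 0, 0, 0, 0]]]' |g; python3 -m pendant '[[[0, 0.02, 0, 0, 0], [0, 0, 0, 0, 0], [0, 0, 0, 0, 0]]]'|g;python3 -m pendant '[[[0, 0.01, 0, 0, 0], [0, 0, 0, 0, 0], [0, 0, 0, 0, 0]]]'|g;python3 -m pendant '[[[0, 0.01, 0, 0, 0], [0, 0, 0, 0, 0], [0, 0, 0, 0, 0]]]'|g;python3 -m pendant '[[[0, 0.01, 0, 0, 0], [0, 0, 0, 0, 0], [0, 0, 0, 0, 0]]]'|g
```

```text
tool_pos: [0.4528, 0.2015, 0.2036]
force: [-0.4, 0.5, -2.3]
grip_force: 30.0
tool_pos: [0.4529, 0.2026, 0.2035]
force: [0.1, 0.5, -1.6]
grip_force: 30.0
tool_pos: [0.453, 0.2031, 0.2035]
force: [0.0, -1.2, -1.3]
grip_force: 30.0
tool_pos: [0.4531, 0.2036, 0.2035]
force: [-0.3, -0.1, -2.2]
grip_force: 30.0
tool_pos: [0.4533, 0.204, 0.2035]
force: [-1.2, -0.3, -1.3]
grip_force: 30.0
```

Scaled: 0.0005 m is 0.01.

```bash
g(){ grep -E 'pos|force:'; }; python3 -m pendant '[[[0, 0.01, 0, 0, 0], [0, 0, 0, 0, 0], [0, 0, 0, 0, 0]]]'|g;python3 -m pendant '[[[0, 0.01, 0, 0, 0], [0, 0, 0, 0, 0], [0, 0, 0, 0, 0]]]'|g;python3 -m pendant '[[[0, 0.01, 0, 0, 0], [0, 0, 0, 0, 0], [0, 0, 0, 0, 0]]]'|g;python3 -m pendant '[[[0, 0.01, 0, 0, 0], [0, 0, 0, 0, 0], [0, 0, 0, 0, 0]]]'|g
```

```text
tool_pos: [0.4535, 0.2043, 0.2035]
force: [-0.4, -1.3, -0.9]
grip_force: 30.0
tool_pos: [0.4537, 0.2047, 0.2035]
force: [-2.7, -2.8, -1.6]
grip_force: 30.0
tool_pos: [0.4539, 0.2052, 0.2035]
force: [-1.7, -4.4, 0.1]
grip_force: 30.0
tool_pos: [0.4541, 0.2057, 0.2036]
force: [-2.8, -4.8, 0.4]
grip_force: 30.0
```

+y side contact starts at about +2.8 mm. Now the other side, for symmetry.

```bash
g(){ grep -E 'pos|force:'; }; python3 -m pendant '[[[0, -0.04, 0, 0, 0], [0, -0.05, 0, 0, 0], [0, 0, 0, 0, 0], [0, 0, 0, 0, 0]]]'|g;python3 -m pendant '[[[0, -0.01, 0, 0, 0], [0, 0, 0, 0, 0], [0, 0, 0, 0, 0]]]'|g;python3 -m pendant '[[[0, -0.01, 0, 0, 0], [0, 0, 0, 0, 0], [0, 0, 0, 0, 0]]]'|g;python3 -m pendant '[[[0, -0.01, 0, 0, 0], [0, 0, 0, 0, 0], [0, 0, 0, 0, 0]]]'|g;python3 -m pendant '[[[0, -0.01, 0, 0, 0], [0, 0, 0, 0, 0], [0, 0, 0, 0, 0]]]'|g
```

```text
tool_pos: [0.4525, 0.2021, 0.2036]
force: [0.8, 0.1, -1.5]
grip_force: 30.0
tool_pos: [0.4522, 0.2014, 0.2035]
force: [-1.0, -0.6, -1.9]
grip_force: 30.0
tool_pos: [0.452, 0.2008, 0.2036]
force: [-0.0, -0.2, -1.2]
grip_force: 30.0
tool_pos: [0.4518, 0.2005, 0.2035]
force: [-0.1, 1.1, -2.5]
grip_force: 30.0
tool_pos: [0.4516, 0.2001, 0.2036]
force: [0.6, 0.9, -1.6]
grip_force: 30.0
```

Scaled: -0.0005 m is -0.01.

```bash
g(){ grep -E 'pos|force:'; }; python3 -m pendant '[[[0, -0.01, 0, 0, 0], [0, 0, 0, 0, 0], [0, 0, 0, 0, 0]]]'|g;python3 -m pendant '[[[0, -0.01, 0, 0, 0], [0, 0, 0, 0, 0], [0, 0, 0, 0, 0]]]'|g;python3 -m pendant '[[[0, -0.01, 0, 0, 0], [0, 0, 0, 0, 0], [0, 0, 0, 0, 0]]]'|g;python3 -m pendant '[[[0, -0.01, 0, 0, 0], [0, 0, 0, 0, 0], [0, 0, 0, 0, 0]]]'|g
```

```text
tool_pos: [0.4515, 0.1997, 0.2036]
force: [1.7, 3.5, -2.5]
grip_force: 30.0
tool_pos: [0.4513, 0.1992, 0.2037]
force: [1.4, 3.6, -2.5]
grip_force: 30.0
tool_pos: [0.4511, 0.1987, 0.2037]
force: [1.1, 4.8, -2.3]
grip_force: 30.0
tool_pos: [0.4508, 0.1982, 0.2037]
force: [1.1, 4.7, -2.1]
grip_force: 30.0
```

The sides are felt at about (0.4516, 0.2001) and (0.4536, 0.2045), a gap of 4.8 mm against 4 expected, so the middle is about (0.4526, 0.2023). I centre there and check that the handpiece still hangs straight.

Scaled: 0.0025 m is 0.05, 0.0004 m is 0.008.

```bash
python3 -m pendant '[[[0, 0.04, 0.008, 0, 0], [0, 0.05, 0, 0, 0], [0, 0, 0, 0, 0], [0, 0, 0, 0, 0], [0, 0, 0, 0, 0]]]'|grep -E 'pos|force:|time'; python3 - <<'E'
from h import *
T=read_state()["tool_pos"]
f={n:grab_frame(n)[:,:,::-1] for n in("wrist","scene","side")}
for n in f:cv2.imwrite(f"pics/{n}4.png",f[n])
p=camera_params("scene");print([np.round(proj(p,T+[0,0,z]),1) for z in(.0585,-.0385,-.1145)])
r=lambda im,x,y,w,h,k:cv2.resize(im[y:y+h,x:x+w],None,fx=k,fy=k,interpolation=cv2.INTER_CUBIC)
c=np.zeros((600,800,3),np.uint8);c[:,:400]=r(f["wrist"],210,180,100,150,4);c[:300,400:]=r(f["side"],95,135,80,60,5);c[300:,400:]=r(f["scene"],320,115,80,60,5)
cv2.imwrite("pics/c5.png",c)
E
```

```text
time: 15.45
tool_pos: [0.4527, 0.2017, 0.2033]
force: [0.2, 0.5, -1.6]
grip_force: 30.0
[array([358.5, 112. ]), array([354. , 145.1]), array([350.7, 168.7])]
```

View pics/c5.png

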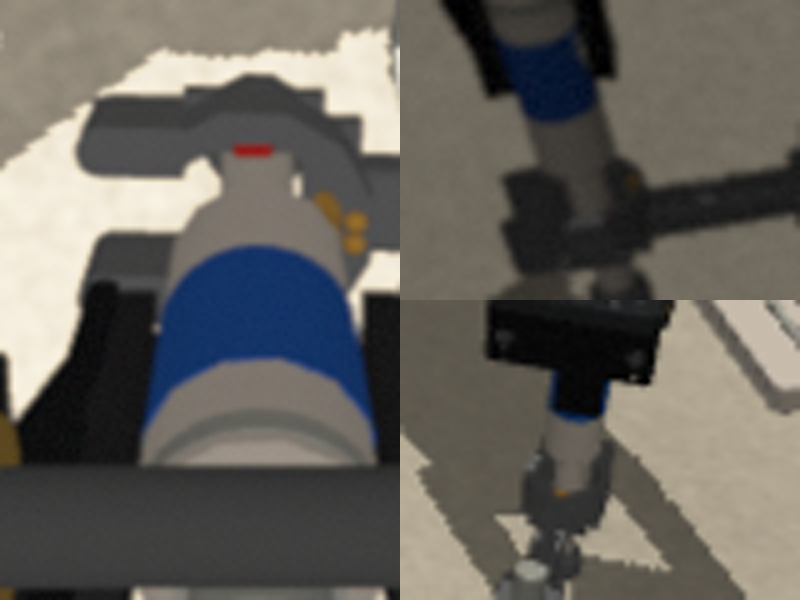

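The stem is inside the throat and the handpiece looks straight. The stem is centred over the pocket in the scene crop (575,480), with the red tab beside it in the wrist crop (252,150). Now lowering stepwise with force checks.

Scaled: 0.004 m is 0.08, 0.002 m is 0.04.

```bash
g(){ grep -E 'pos|force:'; }; python3 -m pendant '[[[0, 0.008, 0, 0.08, 0], [0, 0, 0, 0.08, 0], [0, 0, 0, 0.04, 0], [0, 0, 0, 0, 0], [0, 0, 0, 0, 0]]]'|g; python3 -m pendant '[[[0, 0, 0, 0.04, 0], [0, 0, 0, 0.04, 0], [0, 0, 0, 0, 0], [0, 0, 0, 0, 0]]]'|g;python3 -m pendant '[[[0, 0, 0, 0.04, 0], [0, 0, 0, 0, 0], [0, 0, 0, 0, 0]]]'|g;python3 -m pendant '[[[0, 0, 0, 0.04, 0], [0, 0, 0, 0, 0], [0, 0, 0, 0, 0]]]'|g
```

```text
tool_pos: [0.4531, 0.2024, 0.1935]
force: [0.1, 0.3, -1.7]
grip_force: 30.0
tool_pos: [0.453, 0.2024, 0.1895]
force: [-0.3, -0.0, -1.9]
grip_force: 30.0
tool_pos: [0.453, 0.2024, 0.1875]
force: [0.5, 0.8, -1.3]
grip_force: 30.0
tool_pos: [0.453, 0.2024, 0.1854]
force: [0.3, 0.3, -1.5]
grip_force: 30.0
```

```bash
g(){ grep -E 'pos|force:'; }; python3 -m pendant '[[[0, 0, 0, 0.04, 0], [0, 0, 0, 0, 0], [0, 0, 0, 0, 0]]]'|g;python3 -m pendant '[[[0, 0, 0, 0.02, 0], [0, 0, 0, 0, 0], [0, 0, 0, 0, 0]]]'|g;python3 -m pendant '[[[0, 0, 0, 0.02, 0], [0, 0, 0, 0, 0], [0, 0, 0, 0, 0]]]'|g;python3 -m pendant '[[[0, 0, 0, 0.02, 0], [0, 0, 0, 0, 0], [0, 0, 0, 0, 0]]]'|g;python3 -m pendant '[[[0, 0, 0, 0.02, 0], [0, 0, 0, 0, 0], [0, 0, 0, 0, 0]]]'|g
```

```text
tool_pos: [0.4528, 0.2025, 0.1833]
force: [-1.0, 1.2, -1.8]
grip_force: 30.0
tool_pos: [0.4529, 0.2026, 0.1826]
force: [-2.7, 0.6, 1.0]
grip_force: 30.0
tool_pos: [0.4529, 0.2027, 0.1816]
force: [-4.5, 2.1, 1.8]
grip_force: 30.0
tool_pos: [0.4529, 0.2027, 0.1805]
force: [-4.1, 1.8, 3.1]
grip_force: 30.0
tool_pos: [0.4528, 0.2028, 0.1795]
force: [-4.9, 3.6, 3.2]
grip_force: 30.0
```

Catch met at TCP 0.183, about 9.5 mm before the expected home. I keep pressing.

Units first: shifts go in shares of 50 mm and turns go in shares of 2 pi rad. So 0.001 m is 0.02.

```bash
g(){ grep -E 'pos|force:'; }; python3 -m pendant '[[[0, 0, 0, 0.02, 0], [0, 0, 0, 0, 0], [0, 0, 0, 0, 0]]]'|g;python3 -m pendant '[[[0, 0, 0, 0.02, 0], [0, 0, 0, 0, 0], [0, 0, 0, 0, 0]]]'|g;python3 -m pendant '[[[0, 0, 0, 0.02, 0], [0, 0, 0, 0, 0], [0, 0, 0, 0, 0]]]'|g;python3 -m pendant '[[[0, 0, 0, 0.02, 0], [0, 0, 0, 0, 0], [0, 0, 0, 0, 0]]]'|g
```

```text
tool_pos: [0.4528, 0.2028, 0.1785]
force: [-4.9, 3.8, 1.9]
grip_force: 30.0
tool_pos: [0.4527, 0.2029, 0.1774]
force: [-4.1, 3.3, 2.7]
grip_force: 30.0
tool_pos: [0.4521, 0.2029, 0.1754]
force: [-4.1, 4.9, -2.5]
grip_force: 30.0
tool_pos: [0.4519, 0.2028, 0.1744]
force: [-4.5, 3.1, -1.8]
grip_force: 30.0
```

Past the catch: the vertical force dropped back to the weight. Down to the floor now.

Scaled: 0.001 m is 0.02.

```bash
g(){ grep -E 'pos|force:'; }; python3 -m pendant '[[[0, 0, 0, 0.02, 0], [0, 0, 0, 0, 0], [0, 0, 0, 0, 0]]]'|g;python3 -m pendant '[[[0, 0, 0, 0.02, 0], [0, 0, 0, 0, 0], [0, 0, 0, 0, 0]]]'|g;python3 -m pendant '[[[0, 0, 0, 0.02, 0], [0, 0, 0, 0, 0], [0, 0, 0, 0, 0]]]'|g;python3 -m pendant '[[[0, 0, 0, 0.01, 0], [0, 0, 0, 0, 0], [0, 0, 0, 0, 0]]]'|g
```

```text
tool_pos: [0.4519, 0.2027, 0.1735]
force: [-5.1, 2.0, 0.1]
grip_force: 30.0
tool_pos: [0.4521, 0.2028, 0.1734]
force: [-7.6, 3.6, 3.6]
grip_force: 30.0
tool_pos: [0.4522, 0.2029, 0.1733]
force: [-10.3, 2.9, 10.5]
grip_force: 30.0
tool_pos: [0.4522, 0.203, 0.1732]
force: [-10.7, 2.5, 12.3]
grip_force: 30.0
```

Firm stop at TCP 0.1733, so shoulder at 0.135, matching the expected floor, with 12 N up. I take off the load, then open gently.

Scaled: -0.0015 m is -0.03.

```bash
g(){ grep -E 'pos|force:|gap'; }; python3 -m pendant '[[[0, 0, 0, -0.03, 0], [0, 0, 0, 0, 0], [0, 0, 0, 0, 0]]]'|g;python3 -m pendant '[[[0.034, 0, 0, 0, 0], [0.034, 0, 0, 0, 0], [0.034, 0, 0, 0, 0]]]'|g;python3 -m pendant '[[[0.05, 0, 0, 0, 0], [0.06, 0, 0, 0, 0], [0.06, 0, 0, 0, 0], [0.06, 0, 0, 0, 0]]]'|g; python3 - <<'E'
from h import *
f={n:grab_frame(n)[:,:,::-1] for n in("wrist","scene","side")}
for n in f:cv2.imwrite(f"pics/{n}5.png",f[n])
r=lambda im,x,y,w,h,k:cv2.resize(im[y:y+h,x:x+w],None,fx=k,fy=k,interpolation=cv2.INTER_CUBIC)
c=np.zeros((600,800,3),np.uint8);c[:,:400]=r(f["wrist"],210,180,100,150,4);c[:300,400:]=r(f["side"],95,125,80,60,5);c[300:,400:]=r(f["scene"],320,115,80,60,5)
cv2.imwrite("pics/c6.png",c)
E
```

```text
tool_pos: [0.4521, 0.2028, 0.1734]
force: [-6.7, 2.7, 3.3]
finger_gap: 0.0271
grip_force: 30.0
tool_pos: [0.4538, 0.202, 0.1735]
force: [0.2, 0.2, -0.3]
finger_gap: 0.0336
grip_force: 0.0
tool_pos: [0.4532, 0.2024, 0.1736]
force: [-0.4, 0.4, -0.1]
finger_gap: 0.0562
grip_force: 0.0
```

View pics/c6.png

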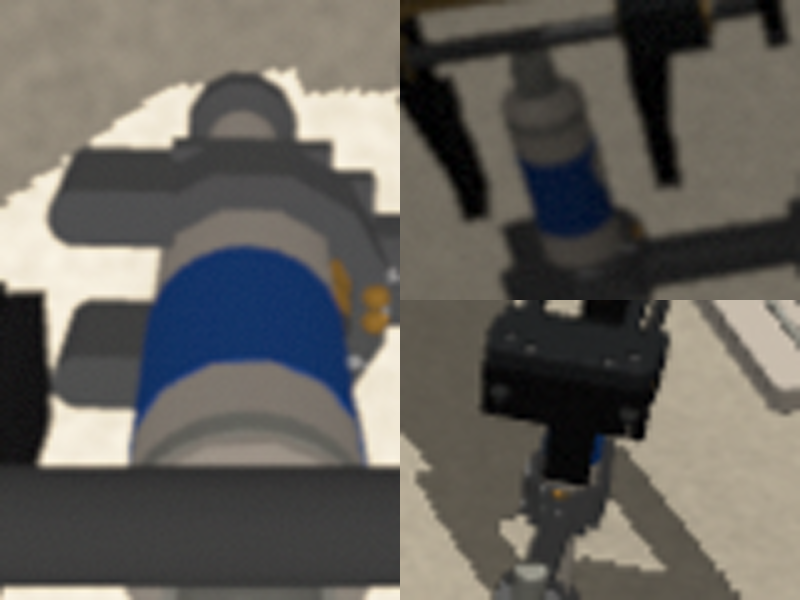

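The fingers are clear of the handpiece, which stands upright in the pocket. I retreat straight up and check its final height and lean.

Scaled: -0.035 m is -0.7, -0.03 m is -0.6.

```bash
python3 -m pendant '[[[0.075, 0, 0, 0, 0], [0.075, 0, 0, -0.2, 0], [0.075, 0, 0, -0.4, 0], [0.075, 0, 0, -0.6, 0], [0.075, 0, 0, -0.7, 0], [0.075, 0, 0, -0.7, 0], [0.075, 0, 0, -0.4, 0], [0.075, 0, 0, 0, 0]]]'|tail -6;python3 -m pendant '[[[0.075, -0.8, 0, 0, 0], [0.075, -0.9, 0, 0, 0], [0.075, -0.9, 0, 0, 0], [0.075, -0.9, 0, 0, 0], [0.075, -0.9, 0, 0, 0], [0.075, 0, 0, 0, 0], [0.075, 0, 0, 0, 0], [0.075, 0, 0, 0, 0]]]'; python3 - <<'E'
from h import *
f={n:grab_frame(n)[:,:,::-1] for n in("scene","side")}
for n in f:
    cv2.imwrite(f"pics/{n}6.png",f[n]);p=camera_params(n);print(n,[np.round(proj(p,[.4527,.2020,z]),1) for z in(.232,.215,.135)])
r=lambda im,x,y,w,h,k:cv2.resize(im[y:y+h,x:x+w],None,fx=k,fy=k,interpolation=cv2.INTER_CUBIC)
c=np.zeros((600,800,3),np.uint8);c[:,:400]=r(f["scene"],320,90,80,120,5);c[:,400:]=r(f["side"],90,100,80,120,5)
cv2.imwrite("pics/c7.png",c)
E
```

```text
time: 22.95
tool_pos: [0.4548, 0.2029, 0.3284]
eef_rot: [0.837, 0.548, 0.004, 0.001]
force: [0.3, 0.7, 0.3]
finger_gap: 0.0753
grip_force: 0.0
time: 23.75
tool_pos: [0.365, 0.0014, 0.3231]
eef_rot: [0.837, 0.548, -0.0, -0.0]
force: [-0.1, -0.1, 0.8]
finger_gap: 0.0749
grip_force: 0.0
scene [array([357.2, 122.6]), array([356.4, 128.4]), array([352.8, 154.5])]
side [array([121.3, 135.4]), array([123.8, 143.4]), array([134.6, 177.9])]
```

View pics/c7.png

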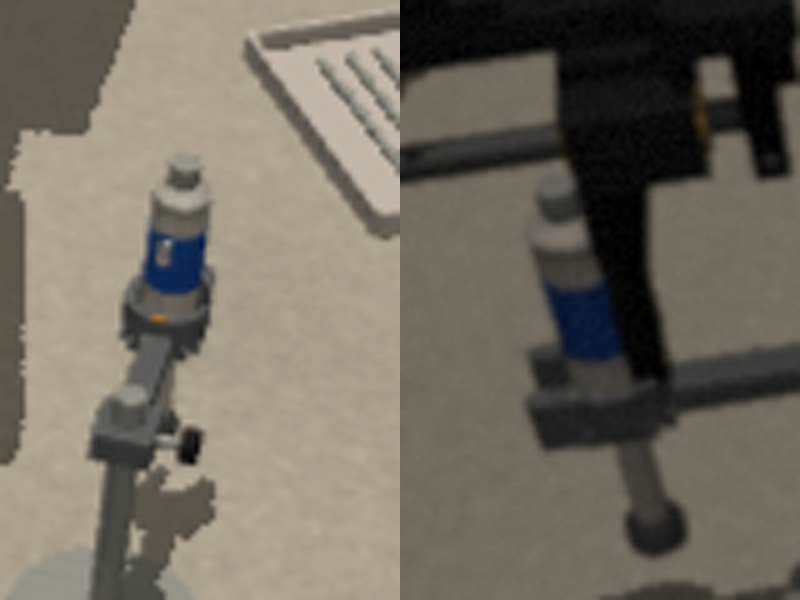

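The nose top is at scene (357.0,122) and side (121.2,136), against (357.2,122.6) and (121.3,135.4) predicted for fully home and upright. The robot is clear, so I hand in.

```bash
python3 -c "
from workcell import *
print(job_done())"
```

```text
the job is handed in; nothing more can be done
None
```

I hung the handpiece in the fork, pressed it past the catch to a firm stop at the throat floor, released it and handed the job in after about 24 s; the final images show it upright at home height, but I couldn't see the switch itself.

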